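# Set the mitre box one hole over by its ring-pull index pin

### The arm

A 7-joint arm with a two-finger parallel gripper is mounted at the origin on the work surface; the furniture and walls round the work are solid. World frame = base frame: x ahead of the robot, y to its left, z up, the work surface at z = 0. Lengths are in m, angles in rad, forces in N, time in s.
With the tool pointing down it reaches from about 0.425 to 0.95 m from the base axis. Payload 4.7 kg.
Tool frame: the origin (TCP) lies midway between the tips of the shut fingers; the grasp point (between the pads) lies 19 mm behind it; z points along the fingers, y is the line along which they close (so a half turn about z gives the same grasp; the last joint's range is limited). The gripper opens to 85 mm and grips with 20 to 120 N. Pads are 22 mm wide; open, the fingers measure 114 mm over their backs; the gripper's body (76 mm by 85 mm) begins 54 mm behind the grasp point. The pads swing forward as they close: fully open they stand 13 mm farther back than shut.
Start: joints at [1.23, 0.469, -0.049, 1.532, 0.024, 1.141, -0.082], TCP at [0.207, -0.642, 0.231] pointing down, gripper open.
Joint ranges: [-2.59, 2.59], [-0.33, 1.99], [-1.39, 1.29], [0.1, 2.45], [-1.04, 4.18], [0.21, 1.99], [-2.66, 2.66]. Speed limits (rad/s): [2.57, 2.57, 3.14, 3.14, 3.14, 3.14, 3.14].

### API

Orientations are given as a unit quaternion [x, y, z, w].
In Python, from station import status, get_image, camera_info, manip gives the robot as it stands.
- The arm moves only by the tool send_rows, never from a script. Its argument "deltas" is a list that holds one entry, the list of rows, each a list of 7 numbers: the shift along the world's x, y, z in mm, then the turn, a rotation vector about the world's x, y, z in rad, then the gripper's target within -1 to 1 (fully open at 1, half-way at 0, shut at -1). In form: [[[tx, ty, tz, ax, ay, az, fingers], ...]]. A call has 1 to 8 rows; each row is the pose to reach, as a shift and turn from the pose commanded when the call began; what a row does not reach only later rows make up. A row lasts 1/12 s, in which the tool goes at most 41.7 mm and 7.16 degrees, less where a joint would pass 70% of its speed; a pose out of reach is approached as far as the arm can. A call with a gripper value outside its range is refused whole. The fingers move at their own pace and stop on an object; "squeeze" is the grip in N (left out, the last holds). Time passes only in rows, so rows that repeat a pose let the fingers close. It gives the time, the measured TCP pose, the force, the opening and the grip force at its end, in the units of the state.
- status.state(): the state, without advancing time (a new reading comes with each control period).
- get_image(name): name is "scene" or "top"; returns (picture, depth): 420x560x3 uint8, red, green, blue; 420x560 float32, m along the optical axis (not along the pixel's ray), 0 where there is no reading.
- camera_info(name): a dict with "intrinsics" (3x3 intrinsics, pixels), "k1" (the pictures are not rectified: a ray, as slopes to the right and down, at radius r is drawn at 1 + k1 r^2 times it, then the intrinsics apply), "R" (3x3) and "t" (3): a world point X has camera coordinates R X + t. Camera axes: x right, y down, z forward; pixel columns grow to the right and rows downward; lengths in m; the calibration is good to about 2 mm. A picture is of the moment at which its call begins. camera_info takes no time and is no camera call.
- manip.sign_off(): hands the job in; it is judged then, once.
The state is a dict: "clock": time; "joint_positions": joint angles; "joint_velocities": joint speeds; "joint_torque": joint torques, N m; "position": TCP position; "eef_rot": TCP orientation; "ft_force": force on the tool from outside, world axes, zero at the start; "torque": the same for the moment, N m; "grip_width": opening from 0.0 (shut) to 1.0 (fully open); "finger_force": force on a finger pad.
Only numpy, scipy, OpenCV 4.12 (cv2) and the standard library are available. Lean on these libraries where they do the work, as an engineer would, in place of code of your own. Each camera call takes 0.05 s, during which the arm holds its last target. There are 200 camera calls.

### The job

Set the mitre box on the bench one hole over, for the next saw angle: hook a fingertip, or the closed fingers, under the red pull ring (do not pinch it), lift the spring index pin out of its hole, swing the blue arm to the very next hole on the side of the green plug, and let the pin drop fully home in that hole. Be gentle, do not swing the other way or past that hole, leave the flat bar and the other things on the bench where they lie, and finish clear of everything.

Things in the scene. Friction and masses are not known exactly. Their poses are not given: they have to be found in the camera images.
- mitre_box: Hand mitre box bolted to the bench (fixed). Origin: on the vertical pivot axis of its swing arm, at bench height; z up; its front looks along its own -x. Grey base; aluminium table with a wooden board, top at z = 57 mm, x -62 to +45, y -100 to +100 mm; the split fence (top z = 101) runs along y just behind the pivot. Above and outside the quadrant in front there is free room for the hand.
- middle_hole (a point): Middle hole of the flat aluminium quadrant plate in front of the table, at plate top, z = 24 mm, 165 mm from the pivot. Five 13.5 mm holes lie on that radius, at 0, 15 and 30 degrees to either side of the front. The plate spans radii 145 to 214 mm, 37 degrees to either side. Outside every hole, at 200 mm radius, sits a plug 15 mm wide, top at z = 33.5 mm.
- mitre_arm (a joint): Angle of the blue swing arm about the pivot, rad. 0 = straight to the front (start, pin in the middle hole, 0.01 play either way); positive = counterclockwise from above: the outer end goes to the box's -y side; stops at +-0.62. Holes at 0, +-0.262, +-0.524. Turns with light friction (0.2 N m) and stays where it is left. The arm lies at z = 27 to 39 mm, 32 mm wide, and ends 184 mm from the pivot.
- front_post (a point): Head of the upright saw guide post on the arm, between ring and fence: black slotted head 24 mm wide, point at its top, z = 169 mm, 86 mm in front of the pivot (79 mm inward of the pin). It swings with the arm. A like post stands 62 mm behind the pivot.
- index_pin (a joint): Lift of the spring index pin in the arm's outer end, m; 0 = fully home, stop at 0.022. Spring and weight press it down with 5 N at 0, 9 N at the top. 10 mm thick, round nose, 12 mm deep in its hole: while it is in, the arm cannot swing; raise it 12 mm to free it. Let down between holes it rides on the plate at 0.012; let down within about 3 mm of a hole it centres itself and drops in.
- ring_centre (a point): Centre of the red pull ring fixed on top of the index pin; rises and swings with it. Wire 6 mm, opening 50 mm across. At rest the centre is 95 mm above the bench, the ring's top edge 122 mm, 151 mm from the pivot. The opening faces outward from the pivot; the ring leans 30 degrees from vertical, top toward the pivot. Its axes: x level along the arm toward the pivot, y level across the arm, z up.
- ring_top (a point): Middle of the wire at the ring's top: where the fingers hook under. Fingers that point at the pivot and 30 to 60 degrees below level pass through the opening from outside, up to 30 mm past the ring without touching anything; raised straight up they catch the top of the ring and lift the pin, moved sideways they swing the arm.
- green_plug: Green plastic plug, 15 mm wide and 9.5 mm high, pressed in the quadrant plate outside the hole that is wanted: 15 degrees to one side or the other of the middle, at 200 mm from the pivot. Origin at its underside, z = 24 mm. If its y in the frame of mitre_box is negative, the wanted arm angle is +0.262, else -0.262.
- black_plug: Black plug of the same size (one of four), pressed in on the opposite side, mirror to the green one.
- flat_bar: Loose dark steel flat bar, 28 x 260 x 10 mm, lying on the table board against the fence (0.55 kg). Origin at the middle of its underside. Leave it.
- marker: Loose marker pen, 17 x 135 x 16 mm, on the bench to the left of the mitre box; origin under its middle. Leave it.
- caliper: Loose vernier caliper, 74 x 205 x 11 mm, on the bench; origin under its middle. Leave it.
- mug: White mug with a green band, 83 x 117 x 94 mm, at the far left of the bench; origin under its middle. Leave it.
- g_clamp: Loose blue G-clamp, 143 x 87 x 22 mm, at the left of the bench; origin under its middle. Leave it.
- threadlock: Small blue bottle with a yellow nozzle, 39 x 40 x 106 mm, near the toolbox at the left; origin under its middle. Leave it.

How it is judged:
On the way, in this order (a step that is already met when the one before it is completed fails the run):
1. the index pin is lifted out of the middle hole (10 mm or more) while the arm still stands there (value of joint index_pin above 0.01 m and value of joint mitre_arm between -0.08 and 0.08 rad).
2. the arm is swung more than halfway to the green plug's hole with the pin up (value of joint index_pin above 0.006 m and ((y of green_plug in the frame of mitre_box below 0 m and value of joint mitre_arm above 0.14 rad) or (y of green_plug in the frame of mitre_box above 0 m and value of joint mitre_arm below -0.14 rad))).
At the end, for the whole second after the job is handed in: the arm stands still in the first hole on the green plug's side (15 degrees, within 1 degree) and the index pin has dropped fully home there (within 2 mm) (((y of green_plug in the frame of mitre_box below 0 m and value of joint mitre_arm between 0.244 and 0.28 rad) or (y of green_plug in the frame of mitre_box above 0 m and value of joint mitre_arm between -0.28 and -0.244 rad)) and value of joint index_pin below 0.002 m and velocity of joint mitre_arm between -0.03 and 0.03 rad/s); the robot touches nothing.
It fails at once if the arm is swung more than halfway to the hole on the wrong side ((y of green_plug in the frame of mitre_box below 0 m and value of joint mitre_arm below -0.14 rad) or (y of green_plug in the frame of mitre_box above 0 m and value of joint mitre_arm above 0.14 rad)).
It fails at once if the arm is swung past the wanted hole, more than halfway to the one after (value of joint mitre_arm above 0.4 rad or value of joint mitre_arm below -0.4 rad).
It fails at once if the mitre box is pressed, pinched or pulled by the fingers with more than 35 N (contact force between the fingers and mitre_box above 35 N).
It fails at once if the flat bar is shifted by more than 15 mm (distance of flat_bar from where it was at the start of the episode above 0.015 m).
It fails at once if another thing on the bench is shifted or lifted by more than 20 mm (distance of any of marker, caliper, mug, g_clamp, threadlock from where it was at the start of the episode above 0.02 m).
It also fails if it takes over 48 s, if anything falls off the work surface, if the arm or the gripper's body presses on something with over 40 N, if the wrist force passes 120 N, or if a joint passes its speed limit or range.

## Working session

There is one attempt and no reset: what is moved stays moved. The work goes in short steps, Python scripts to look and compute and a tool call to move; the robot and the scene stay as the last step left them, time stands still between calls to the robot, and variables do not carry over. Pictures are saved under pics/ and viewed, at most 10 in all, crops included, and the job is handed in when it is done.

Besides the shell and the picture viewer there is one more tool, called after "Emit:" as name(argument=value, ...), one argument or row to a line, values as JSON. send_rows: Moves the arm, as the interface text tells. Its arguments: {"type":"object","properties":{"deltas":{"type":"array"},"squeeze":{"type":"number"}},"required":["deltas"]}

```bash
mkdir -p pics; cat > h.py <<'E'
import numpy as np, cv2
from station import status, get_image, camera_info, manip
def pts(name, depth, us, vs):
    c=camera_info(name);K=np.array(c["intrinsics"]);R=np.array(c["R"]);t=np.array(c["t"])
    us=np.asarray(us,float);vs=np.asarray(vs,float)
    p=cv2.undistortPoints(np.stack([us,vs],-1).reshape(-1,1,2),K,np.array([c["k1"],0,0,0,0.])).reshape(-1,2)
    d=np.array([depth[int(v),int(u)] for u,v in zip(us,vs)])
    X=np.c_[p,np.ones(len(p))]*d[:,None]
    return (X-t)@R
def plane(name,us,vs,z):
    c=camera_info(name);R=np.array(c["R"]);t=np.array(c["t"])
    f=pts(name,np.ones((420,560)),us,vs); o=-R.T@t; d=f-o
    return o+d*((z-o[2])/d[:,2])[:,None]
E
python3 - <<'E'
from h import *
for n in("scene","top"):
    im,d=get_image(n); np.savez("pics/%s0.npz"%n,im=im,d=d)
    c=camera_info(n);print(n,-np.array(c["R"]).T@np.array(c["t"]),c["intrinsics"],c["k1"])
    cv2.imwrite("pics/%s0.png"%n,im[:,:,::-1])
print(status.state())
E
```

```text
scene [ 0.23688414 -0.5187627   0.82835544] [[420.53989505   0.         287.39289426]
 [  0.         420.53989505 215.09358823]
 [  0.           0.           1.        ]] -0.07010628088662754
top [0.41681393 0.02577709 1.06258871] [[471.90412444   0.         274.84870437]
 [  0.         471.90412444 212.87338662]
 [  0.           0.           1.        ]] 0.017548250747613073
{'clock': 0.1, 'joint_positions': array([ 1.23006814,  0.46932459, -0.04860308,  1.53359223,  0.02407234,
        1.14101077, -0.08233179]), 'joint_velocities': array([-3.95773316e-04, -1.59932312e-03,  1.11637366e-03, -3.34010429e-03,
       -5.71172754e-04, -4.76222403e-05,  1.79027566e-03]), 'joint_torque': array([ 9.60733742e-04, -5.11512637e+01, -4.69809340e-02, -2.38387853e+01,
        1.07787747e-02,  4.43060810e-03,  5.53274572e-05]), 'position': array([ 0.2069488 , -0.64192778,  0.23038327]), 'eef_rot': array([ 9.87870140e-01,  1.55279811e-01, -1.52549533e-04, -8.61975506e-04]), 'ft_force': array([-0.4547514 , -0.52758094, -0.09716158]), 'torque': array([-0.01906398, -0.00615033,  0.01392584]), 'finger_force': 0.0, 'grip_width': 1.0019350649919296}
```

View pics/scene0.png

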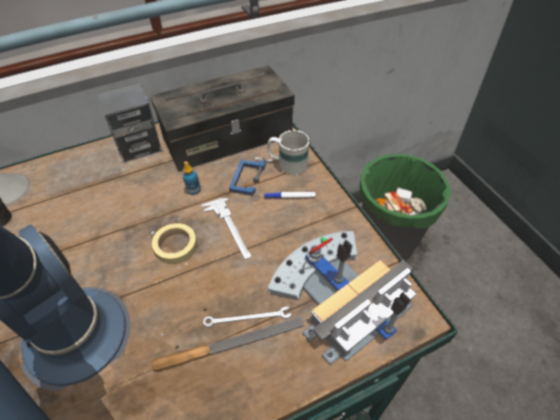

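View pics/top0.png

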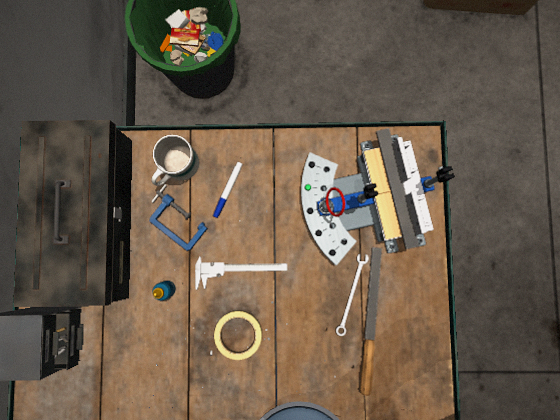

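The top view shows the mitre box at about (370,195), its front facing image left (+y world). The green plug is at (308,187), on the image-up (+x) side. The red ring is near (336,200).

```bash
python3 - <<'E'
from h import *
z=np.load("pics/top0.npz");im=z["im"]
cv2.imwrite("pics/crop.png",cv2.resize(im[140:275,290:465,::-1],None,fx=4.4,fy=4.4,interpolation=cv2.INTER_CUBIC))
hsv=cv2.cvtColor(im,cv2.COLOR_RGB2HSV)
def blobs(m,a):
    n,l,s,c=cv2.connectedComponentsWithStats(m.astype(np.uint8))
    return [(c[i],s[i]) for i in range(1,n) if s[i][4]>=a]
H,S,V=[hsv[...,i].astype(int) for i in range(3)]
box=np.zeros(H.shape,bool);box[140:275,290:350]=1
g=blobs(box&(abs(H-65)<15)&(S>120)&(V>80),5);print("green",g,[plane("top",[c[0]],[c[1]],.0335) for c,s in g])
r=box&((H<8)|(H>172))&(S>140)&(V>70)
for c,s in blobs(r,5):print("red",c,s)
for c,s in blobs(box&(V<50),6):print("dark",c.round(1),s[4],plane("top",[c[0]],[c[1]],.0335).round(4),plane("top",[c[0]],[c[1]],.024).round(4))
E
```

```text
green [(array([307.51851852, 186.88888889]), array([305, 184,   6,   6,  27], dtype=int32))] [array([[ 0.57819767, -0.02785786,  0.0335    ]])]
red [334.93918919 201.73648649] [326 188  19  28 148]
dark [311.1 164.2] 19 [[ 0.6288 -0.0366  0.0335]] [[ 0.6307 -0.0372  0.024 ]]
dark [326.5 168.6] 14 [[ 0.6185 -0.0704  0.0335]] [[ 0.6204 -0.0713  0.024 ]]
dark [309.8 210.4] 20 [[ 0.526  -0.0319  0.0335]] [[ 0.527  -0.0324  0.024 ]]
dark [318.  232.8] 22 [[ 0.4769 -0.049   0.0335]] [[ 0.4774 -0.0497  0.024 ]]
dark [343.9 241.7] 12 [[ 0.4569 -0.1047  0.0335]] [[ 0.4573 -0.1059  0.024 ]]
dark [331.8 252.2] 21 [[ 0.4343 -0.078   0.0335]] [[ 0.4345 -0.079   0.024 ]]
```

View pics/crop.png

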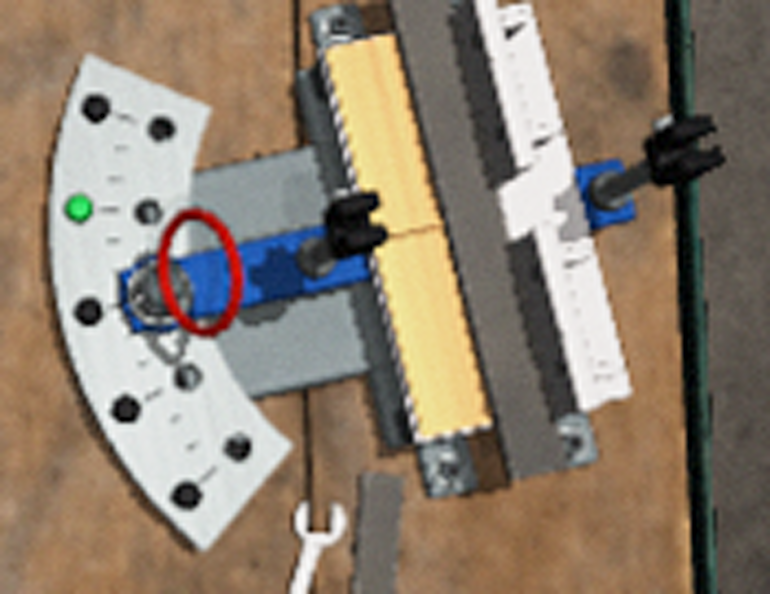

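The crop shows the green plug at crop (78,208). The middle-hole plug is at (88,312), under the end of the blue arm. The red ring is centred near (200,272), with its top leaning toward the pivot. I'll fit the pose from the plugs next.

```bash
cat >> h.py <<'E'
def fit(P,th,r=.2):
    # P world xy at box angles th (phi: (-r cos, r sin)); returns pivot, rotation
    B=np.c_[-r*np.cos(th),r*np.sin(th)];Pm,Bm=P.mean(0),B.mean(0)
    U,S,V=np.linalg.svd((B-Bm).T@(P-Pm));R=V.T@np.diag([1,np.linalg.det(V.T@U.T)])@U.T
    p=Pm-R@Bm;return p,R,np.abs(P-(B@R.T+p)).max()
E
python3 - <<'E'
from h import *
P=np.array([[.6288,-.0366],[.5782,-.0279],[.526,-.0319],[.4769,-.049],[.4343,-.078]])
p,R,e=fit(P,np.radians([30,15,0,-15,-30]))
print("pivot",p,"yaw",np.degrees(np.arctan2(R[1,0],R[0,0])),"res",e)
def box2w(b):return p+R@np.array(b)
print("pin",box2w([-.165,0]),"ringtop",box2w([-.151,0]))
print("x axis",R[:,0])
z=np.load("pics/top0.npz");im=z["im"];hsv=cv2.cvtColor(im,cv2.COLOR_RGB2HSV).astype(int)
m=np.zeros(im.shape[:2],bool);m[180:225,320:350]=1
m&=((hsv[...,0]<8)|(hsv[...,0]>172))&(hsv[...,1]>140)
v,u=np.nonzero(m)
W=pts("top",z["d"],u,v);b=(W[:,:2]-p)@R
ok=(W[:,2]>.06)&(W[:,2]<.13)
b=np.c_[b,W[:,2]][ok];print(len(b),b.min(0),b.max(0)); print("hi",b[b[:,2]>.114].mean(0),"lo",b[b[:,2]<.078].mean(0))
c=cv2.fitEllipse(np.c_[u,v].astype(np.float32))[0];q=plane("top",[c[0]],[c[1]],.095)[0];print("ellipse centre box",(q[:2]-p)@R)
E
```

```text
pivot [ 0.56752606 -0.22718087] yaw -78.03175223917906 res 0.000634862154939908
pin [ 0.53331008 -0.06576753] ringtop [ 0.53621325 -0.0794632 ]
x axis [ 0.20736959 -0.97826267]
143 [-0.16678128 -0.02851366  0.06889733] [-0.13429988  0.02931496  0.12512797]
hi [-0.13845028  0.00241141  0.11950147] lo [-0.16381856  0.00119658  0.07484651]
ellipse centre box [-0.14962323  0.00073244]
```

```bash
cat >> h.py <<'E'
from scipy.spatial.transform import Rotation as Ro
p=np.array([.56753,-.22718]);RB=Ro.from_euler("z",-78.03,degrees=True).as_matrix()
def box2w(b):return np.r_[p,0]+RB@np.array(b)
def rot(phi,dip):  # tool pointing at pivot with arm at angle phi, tool x level
    yaw=np.radians(-78.03)+phi; u=np.array([np.cos(yaw),np.sin(yaw),0])
    x=np.array([-u[1],u[0],0]); d=u*np.cos(dip)-np.array([0,0,np.sin(dip)])
    return Ro.from_matrix(np.c_[x,np.cross(d,x),d])
def need(pos,R):
    s=status.state();print("mm",((pos-s["position"])*1000).round(1),"rv",(R*Ro.from_quat(s["eef_rot"]).inv()).as_rotvec().round(3),"now",s["position"].round(4),s["joint_positions"].round(2))
E
python3 - <<'E'
from h import *
R=rot(0,np.pi/4);d=R.as_matrix()[:,2];print(d)
need(box2w([-.151,0,.095])-.1*d+[0,0,.15],R)
E
```

```text
[ 0.1466536  -0.69173168 -0.70710678]
mm [314.6 631.6  85.3] rv [-0.761 -0.203 -0.098] now [ 0.2069 -0.6419  0.2304] [ 1.23  0.47 -0.05  1.53  0.02  1.14 -0.08]
```

Emit:
send_rows(
  deltas=[
    [[0,0,40,0,0,0,-1],[10,20,80,0,0,0,-1],[30,50,110,0,0,0,-1],[45,80,120,0,0,0,-1],[60,110,120,0,0,0,-1],[75,140,120,0,0,0,-1],[90,170,120,0,0,0,-1],[100,200,120,0,0,0,-1]],
  ],
)

```text
clock: 0.77
position: [0.3083, -0.4403, 0.351]
eef_rot: [0.988, 0.156, 0.0, -0.0]
ft_force: [0.6, -0.1, 0.2]
grip_width: -0.001
finger_force: 0.0
```

Emit:
send_rows(
  deltas=[
    [[15,30,0,0,0,0,-1],[30,60,0,-0.08,-0.02,-0.01,-1],[45,90,0,-0.16,-0.04,-0.02,-1],[60,120,0,-0.24,-0.06,-0.03,-1],[75,150,0,-0.32,-0.08,-0.04,-1],[90,180,0,-0.4,-0.1,-0.05,-1],[105,210,0,-0.48,-0.12,-0.06,-1],[120,240,0,-0.5,-0.13,-0.065,-1]],
  ],
)

```text
clock: 1.43
position: [0.4266, -0.1992, 0.351]
eef_rot: [0.959, 0.12, 0.026, 0.256]
ft_force: [0.1, -0.6, -0.9]
grip_width: 0.0
finger_force: 0.0
```

```bash
python3 - <<'E'
from h import *
R=rot(0,np.pi/4);d=R.as_matrix()[:,2]
need(box2w([-.151,0,.095])-.1*d+[0,0,.15],R)
E
```

```text
mm [ 95.  188.9 -35.3] rv [-0.255 -0.071 -0.034] now [ 0.4266 -0.1992  0.351 ] [ 0.62 -0.05 -0.56  2.    0.54  1.09 -1.5 ]
```

Emit:
send_rows(
  deltas=[
    [[15,30,0,-0.04,-0.01,-0.01,-1],[30,60,0,-0.08,-0.02,-0.01,-1],[45,90,0,-0.12,-0.03,-0.02,-1],[60,120,0,-0.16,-0.04,-0.02,-1],[75,150,-10,-0.2,-0.05,-0.03,-1],[90,180,-20,-0.25,-0.07,-0.034,-1],[95,189,-35,-0.255,-0.071,-0.034,-1],[95,189,-35,-0.255,-0.071,-0.034,-1]],
  ],
)

```text
clock: 2.1
position: [0.5221, -0.0099, 0.3121]
eef_rot: [0.92, 0.1, 0.038, 0.377]
ft_force: [-0.3, -0.1, -0.6]
grip_width: 0.0
finger_force: 0.0
```

```bash
python3 - <<'E'
from h import *
R=rot(0,np.pi/4);d=R.as_matrix()[:,2]
need(box2w([-.151,0,.095])-.07*d,R)
E
```

```text
mm [   3.8  -21.1 -167.6] rv [-0.007 -0.008 -0.004] now [ 0.5221 -0.0099  0.3121] [ 0.18  0.32 -0.81  1.88  0.92  1.52 -2.28]
```

Emit:
send_rows(
  deltas=[
    [[0,0,-25,0,0,0,-1],[0,0,-50,0,0,0,-1],[0,0,-75,0,0,0,-1],[0,0,-100,-0.007,-0.008,-0.004,-1],[0,0,-120,-0.007,-0.008,-0.004,-1],[0,0,-135,-0.007,-0.008,-0.004,-1],[0,0,-143,-0.007,-0.008,-0.004,-1],[0,0,-143,-0.007,-0.008,-0.004,-1]],
  ],
)

```text
clock: 2.77
position: [0.5214, -0.015, 0.1724]
eef_rot: [0.918, 0.092, 0.041, 0.383]
ft_force: [0.3, -0.1, 0.1]
grip_width: 0.003
finger_force: 0.0
```

```bash
python3 - <<'E'
from h import *
R=rot(0,np.pi/4);d=R.as_matrix()[:,2]
need(box2w([-.151,0,.095])+.02*d,R)
a=get_image("scene")[0];b=get_image("top")[0]
c=[cv2.resize(x[:,:,::-1],None,fx=4,fy=4,interpolation=cv2.INTER_CUBIC) for x in (a[200:330,250:350],b[140:270,280:380])]
cv2.imwrite("pics/a1.png",np.hstack(c))
E
```

```text
mm [ 17.8 -78.3 -91.6] rv [0.004 0.005 0.008] now [ 0.5214 -0.015   0.1724] [ 0.11  0.51 -0.74  2.02  1.06  1.41 -2.57]
```

View pics/a1.png

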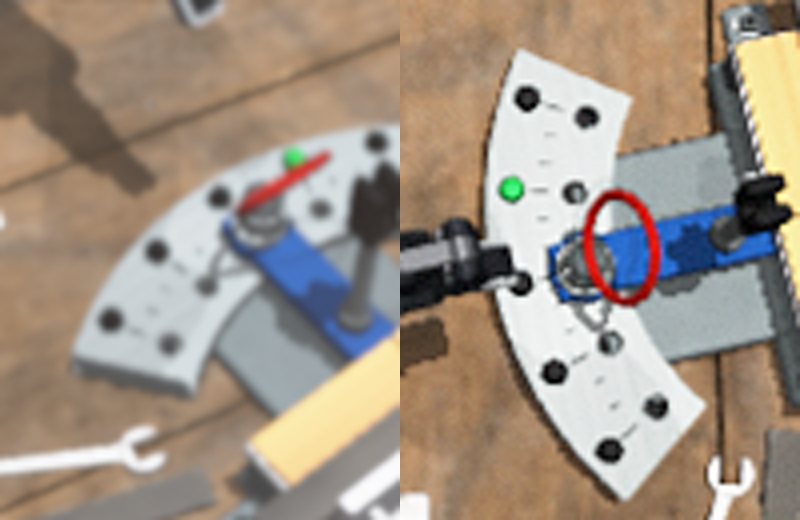

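The shut fingers sit outside the ring on the arm line, with the tip at top-crop (520,285) and the ring at (622,248). Joint 7 is close to its limit, so I'll roll the tool about its own axis, which suits hooking just as well.

Emit:
send_rows(
  deltas=[
    [[0,0,0,0.015,-0.069,-0.071,-1],[0,0,0,0.029,-0.138,-0.141,-1]],
  ],
)

```text
clock: 3.03
position: [0.5214, -0.0141, 0.1699]
eef_rot: [0.922, 0.029, 0.064, 0.38]
ft_force: [-0.1, 0.3, -2.2]
grip_width: 0.002
finger_force: 0.0
```

```bash
python3 - <<'E'
from h import *
R=rot(0,np.pi/4);d=R.as_matrix()[:,2]
need(box2w([-.151,0,.095])-.1*d,R)
E
```

```text
mm [ 0.2  3.8 -4.2] rv [-0.013  0.095  0.106] now [ 0.5214 -0.0141  0.1699] [-0.07  0.46 -0.51  2.02  0.99  1.31 -2.66]
```

Emit:
send_rows(
  deltas=[
    [[0,0,0,-0.017,0.08,0.082,-1],[0,0,0,-0.033,0.16,0.165,-1],[0,0,0,-0.05,0.24,0.248,-1],[0,0,0,-0.068,0.32,0.33,-1],[0,0,0,-0.085,0.4,0.41,-1],[0,0,0,-0.1,0.48,0.49,-1],[0,0,0,-0.117,0.553,0.566,-1],[0,0,0,-0.117,0.553,0.566,-1]],
  ],
)

```text
clock: 3.7
position: [0.5214, -0.0133, 0.1708]
eef_rot: [0.836, 0.388, -0.085, 0.379]
ft_force: [-0.3, -1.0, 0.0]
grip_width: 0.005
finger_force: 0.0
```

```bash
python3 - <<'E'
from h import *
R=rot(0,np.pi/4);d=R.as_matrix()[:,2]
need(box2w([-.151,0,.095])-.1*d,R*Ro.from_euler("z",-np.pi/2))
E
```

```text
mm [ 0.2  3.  -5.1] rv [-0.126  0.638  0.638] now [ 0.5214 -0.0133  0.1708] [-0.01  0.48 -0.6   2.03  1.03  1.35 -1.88]
```

Emit:
send_rows(
  deltas=[
    [[0,0,0,-0.017,0.08,0.08,-1],[0,0,0,-0.033,0.16,0.16,-1],[0,0,0,-0.05,0.24,0.24,-1],[0,0,0,-0.065,0.33,0.33,-1],[0,0,0,-0.08,0.41,0.41,-1],[0,1,-2,-0.1,0.5,0.5,-1],[0,2,-4,-0.115,0.58,0.58,-1],[0,3,-5,-0.126,0.638,0.638,-1]],
  ],
)

```text
clock: 4.37
position: [0.5212, -0.0104, 0.1653]
eef_rot: [0.581, 0.718, -0.241, 0.298]
ft_force: [0.3, 0.6, 0.2]
grip_width: -0.003
finger_force: 0.0
```

Emit:
send_rows(
  deltas=[
    [[0,0,0,0,0,0,-1],[0,0,0,0,0,0,-1]],
  ],
)

```text
clock: 4.53
position: [0.5211, -0.0104, 0.1651]
eef_rot: [0.583, 0.716, -0.241, 0.299]
ft_force: [-0.9, 1.3, -0.3]
grip_width: 0.001
finger_force: 0.0
```

```bash
python3 - <<'E'
from h import *
R=rot(0,np.pi/4);d=R.as_matrix()[:,2]
need(box2w([-.151,0,.095])+.022*d,R*Ro.from_euler("z",-np.pi/2))
E
```

```text
mm [ 18.3 -84.3 -85.7] rv [0.001 0.004 0.003] now [ 0.5211 -0.0104  0.1651] [ 0.07  0.52 -0.71  2.02  1.05  1.39 -1.01]
```

Emit:
send_rows(
  deltas=[
    [[3,-12,-12,0,0,0,-1],[5,-24,-24,0,0,0,-1],[8,-36,-37,0,0,0,-1],[10,-48,-49,0,0,0,-1],[13,-58,-59,0,0,0,-1],[15,-68,-69,0,0,0,-1],[16,-75,-76,0,0,0,-1],[16,-75,-76,0,0,0,-1]],
  ],
)

```text
clock: 5.2
position: [0.536, -0.0875, 0.0872]
eef_rot: [0.582, 0.717, -0.243, 0.297]
ft_force: [0.0, 0.2, -0.6]
grip_width: 0.002
finger_force: 0.0
```

Emit:
send_rows(
  deltas=[
    [[1,-5,-5,0,0,0,-1],[2,-9,-9,0,0,0,-1],[2,-9,-9,0,0,0,-1]],
  ],
)

```text
clock: 5.45
position: [0.5387, -0.095, 0.079]
eef_rot: [0.582, 0.717, -0.242, 0.298]
ft_force: [-0.6, -0.4, 0.2]
grip_width: -0.001
finger_force: 0.0
```

```bash
python3 - <<'E'
from h import *
R=rot(0,np.pi/4);d=R.as_matrix()[:,2]
need(box2w([-.151,0,.095])+.022*d,R*Ro.from_euler("z",-np.pi/2))
a=get_image("scene")[0];b=get_image("top")[0]
c=[cv2.resize(x[:,:,::-1],None,fx=4,fy=4,interpolation=cv2.INTER_CUBIC) for x in (a[200:330,250:350],b[140:270,280:380])]
cv2.imwrite("pics/a2.png",np.hstack(c))
E
```

```text
mm [0.7 0.3 0.5] rv [ 0.002 -0.001  0.001] now [ 0.5387 -0.095   0.079 ] [ 0.16  0.64 -0.61  2.08  1.25  1.24 -1.08]
```

View pics/a2.png

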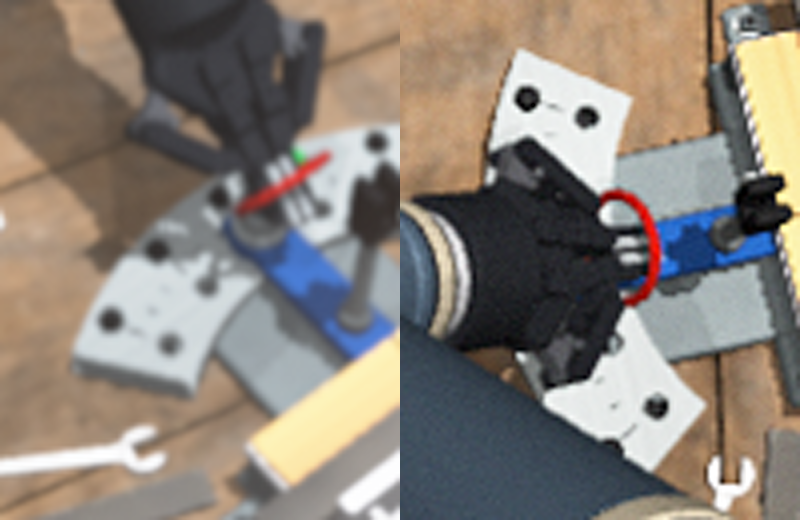

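The fingers are through the red ring in both views: top-crop about (630,250), scene-crop (290,170). Next I'll go slightly deeper and raise gently.

Emit:
send_rows(
  deltas=[
    [[1,-5,3,0,0,0,-1],[1,-5,7,0,0,0,-1],[1,-5,11,0,0,0,-1],[1,-5,14,0,0,0,-1],[1,-5,17,0,0,0,-1],[1,-5,17,0,0,0,-1]],
  ],
)

```text
clock: 6.05
position: [0.5398, -0.0985, 0.0964]
eef_rot: [0.582, 0.718, -0.241, 0.297]
ft_force: [0.6, 2.2, -5.7]
grip_width: 0.001
finger_force: 2.6
```

Emit:
send_rows(
  deltas=[
    [[0,0,2,0,0,0,-1],[0,0,4,0,0,0,-1],[0,0,6,0,0,0,-1],[0,0,6,0,0,0,-1]],
  ],
)

```text
clock: 6.38
position: [0.5396, -0.0988, 0.1022]
eef_rot: [0.581, 0.718, -0.241, 0.297]
ft_force: [0.2, 2.5, -5.7]
grip_width: 0.001
finger_force: 3.4
```

Emit:
send_rows(
  deltas=[
    [[0,0,2,0,0,0,-1],[0,0,4,0,0,0,-1],[0,0,6,0,0,0,-1],[0,0,8,0,0,0,-1],[0,0,9,0,0,0,-1],[0,0,9,0,0,0,-1]],
  ],
)

```text
clock: 6.88
position: [0.5396, -0.099, 0.1114]
eef_rot: [0.581, 0.718, -0.241, 0.297]
ft_force: [-1.6, 5.4, -9.0]
grip_width: -0.0
finger_force: 4.4
```

```bash
cat >> h.py <<'E'
def ring(n="top"):
    im,d=get_image(n);hsv=cv2.cvtColor(im,cv2.COLOR_RGB2HSV).astype(int)
    m=np.zeros(im.shape[:2],bool)
    if n=="top":m[150:235,310:360]=1
    else:m[215:280,290:345]=1
    m&=((hsv[...,0]<8)|(hsv[...,0]>172))&(hsv[...,1]>140)
    v,u=np.nonzero(m);W=pts(n,d,u,v);b=np.c_[(W[:,:2]-p)@RB[:2,:2],W[:,2]];b=b[(b[:,2]>.06)&(b[:,2]<.16)]
    hi=b[b[:,2]>np.percentile(b[:,2],95)-.008].mean(0)
    print(n,len(b),"ztop",np.percentile(b[:,2],95).round(4),"hi",hi.round(4),"arm angle",np.arctan2(-hi[1],-hi[0]).round(3))
E
python3 -c "
from h import *
ring('top');ring('scene');print(status.state()['ft_force'],status.state()['position'])"
```

```text
top 93 ztop 0.1424 hi [-1.385e-01  1.000e-04  1.393e-01] arm angle -0.001
scene 65 ztop 0.1414 hi [-0.1382 -0.0037  0.1387] arm angle 0.027
[-0.54608374  4.40011773 -7.53734542] [ 0.53964114 -0.09896366  0.11123526]
```

Ring lifted about 18 mm, with the arm still at 0. Now the swing toward the green plug.

Emit:
send_rows(
  deltas=[
    [[2.6,0.5,0,0,0,-0.02,-1],[5.2,1,0,0,0,-0.04,-1],[7.7,1.4,0,0,0,-0.06,-1],[10.3,1.8,0,0,0,-0.08,-1],[13,2.1,0,0,0,-0.1,-1],[15.5,2.4,0,0,0,-0.12,-1],[18.2,2.6,0,0,0,-0.14,-1],[20.8,2.8,0,0,0,-0.16,-1]],
  ],
)

```text
clock: 7.65
position: [0.5598, -0.0959, 0.1108]
eef_rot: [0.637, 0.669, -0.265, 0.276]
ft_force: [-1.3, 5.7, -8.1]
grip_width: 0.003
finger_force: 4.5
```

```bash
python3 -c "
from h import *
ring('top');ring('scene');print(status.state()['ft_force'],status.state()['position'])"
```

```text
top 88 ztop 0.1419 hi [-0.1376  0.0219  0.1385] arm angle -0.158
scene 53 ztop 0.1415 hi [-0.1372  0.0198  0.1384] arm angle -0.143
[-0.43369714  5.8819063  -8.28814328] [ 0.56085212 -0.09568016  0.11082147]
```

Emit:
send_rows(
  deltas=[
    [[2.6,0.2,0,0,0,-0.02,-1],[5.2,0.2,0,0,0,-0.04,-1],[7.9,0.2,0,0,0,-0.06,-1],[10.5,0.1,0,0,0,-0.08,-1],[13.4,0,0,0,0,-0.102,-1],[13.4,0,0,0,0,-0.102,-1],[13.4,0,0,0,0,-0.102,-1]],
  ],
)

```text
clock: 8.33
position: [0.5744, -0.0954, 0.1108]
eef_rot: [0.67, 0.636, -0.278, 0.263]
ft_force: [0.5, 5.6, -8.3]
grip_width: 0.001
finger_force: 4.9
```

```bash
python3 -c "
from h import *
ring('top');ring('scene');ring('top');print(status.state()['ft_force'],status.state()['position'])"
```

```text
top 95 ztop 0.1412 hi [-0.1338  0.0373  0.1381] arm angle -0.272
scene 48 ztop 0.1422 hi [-0.1344  0.0327  0.1389] arm angle -0.238
top 97 ztop 0.142 hi [-0.1339  0.0365  0.1389] arm angle -0.266
[ 1.44058221  6.9572044  -8.60631865] [ 0.57444467 -0.09537984  0.11091605]
```

Emit:
send_rows(
  deltas=[
    [[0,0,-2.5,0,0,0,-1],[0,0,-5,0,0,0,-1],[0,0,-7.5,0,0,0,-1],[0,0,-10,0,0,0,-1],[0,0,-12.5,0,0,0,-1],[0,0,-15,0,0,0,-1],[0,0,-18,0,0,0,-1],[0,0,-20,0,0,0,-1]],
  ],
)

```text
clock: 9.15
position: [0.5746, -0.0956, 0.0917]
eef_rot: [0.67, 0.636, -0.278, 0.264]
ft_force: [-0.6, 5.2, -1.0]
grip_width: -0.003
finger_force: 2.3
```

Emit:
send_rows(
  deltas=[
    [[0,1,-3,0,0,0,-1],[0,2,-6,0,0,0,-1],[0,3,-9,0,0,0,-1],[0,3,-9,0,0,0,-1]],
  ],
)

```text
clock: 9.48
position: [0.5738, -0.0949, 0.0827]
eef_rot: [0.67, 0.635, -0.28, 0.264]
ft_force: [-0.1, -0.0, 1.0]
grip_width: -0.001
finger_force: 0.0
```

```bash
python3 -c "
from h import *
ring('top');ring('scene');print(status.state()['ft_force'],status.state()['position'])
R=rot(-.262,np.pi/4);d=R.as_matrix()[:,2];b=[-.151*np.cos(.262),.151*np.sin(.262),.095]
R=R*Ro.from_euler('z',-np.pi/2)
need(box2w(b)+.01*d,R);need(box2w(b)-.1*d,R)"
```

```text
top 97 ztop 0.1227 hi [-0.1342  0.037   0.1199] arm angle -0.269
scene 47 ztop 0.1228 hi [-0.1334  0.0341  0.1199] arm angle -0.25
[-0.24552631 -1.2496839  -0.08745632] [ 0.57399007 -0.09449293  0.08279984]
mm [ 1.2 11.   5.1] rv [ 0.003 -0.001  0.001] now [ 0.574  -0.0945  0.0828] [ 0.13  0.72 -0.57  1.87  1.09  1.38 -1.09]
mm [ 5.3 88.7 82.9] rv [ 0.003 -0.001  0.001] now [ 0.574  -0.0945  0.0828] [ 0.13  0.72 -0.57  1.87  1.09  1.38 -1.09]
```

The pin is back home (ring top at rest height) and the force is zero. Retracting along the tool axis.

Emit:
send_rows(
  deltas=[
    [[1,6,3,0,0,0,-1],[1,12,6,0,0,0,-1],[2,24,18,0,0,0,-1],[3,38,32,0,0,0,-1],[3,52,46,0,0,0,-1],[4,66,60,0,0,0,-1],[5,80,74,0,0,0,-1],[5,89,83,0,0,0,-1]],
  ],
)

```text
clock: 10.25
position: [0.5797, -0.0011, 0.1678]
eef_rot: [0.67, 0.636, -0.276, 0.264]
ft_force: [0.2, -0.4, -0.4]
grip_width: -0.001
finger_force: 0.0
```

Emit:
send_rows(
  deltas=[
    [[0,15,20,0,0,0,-1],[0,25,40,0,0,0,-1],[0,30,60,0,0,0,-1],[0,35,80,0,0,0,-1],[0,35,80,0,0,0,-1],[0,35,80,0,0,0,-1]],
  ],
)

```text
clock: 10.75
position: [0.5792, 0.0317, 0.2467]
eef_rot: [0.67, 0.636, -0.277, 0.264]
ft_force: [0.1, -0.0, -0.1]
grip_width: 0.002
finger_force: 0.0
```

```bash
python3 -c "
from h import *
ring('top');ring('scene');s=status.state();print(s['ft_force'],s['position'],s['clock'])
cv2.imwrite('pics/end.png',cv2.resize(get_image('top')[0][100:300,150:460,::-1],None,fx=2.5,fy=2.5))"
```

```text
top 156 ztop 0.1225 hi [-0.1335  0.038   0.1196] arm angle -0.277
scene 29 ztop 0.1227 hi [-0.1328  0.0353  0.1204] arm angle -0.26
[ 0.02185741 -0.14162818 -0.74629627] [0.57856857 0.03023114 0.24489868] 10.85
```

View pics/end.png

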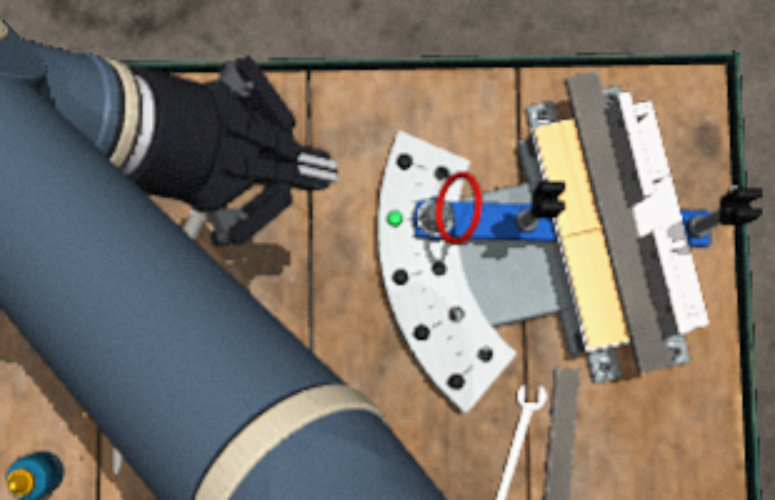

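The arm now points at the green plug (395,217), the ring is at rest height and the gripper is clear at (330,170).

```bash
python3 -c "
from station import manip
print(manip.sign_off())"
```

```text
the job is handed in; nothing more can be done
None
```

The blue arm now stands in the green plug's hole (about -0.262 rad), the ring height shows the pin fully home there, the gripper is clear, and I handed the job in at about 11 s; no verdict came back.

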